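# Set the sensor rail to the yellow mark and load its target

## Robot

A 6-joint arm with a two-finger parallel gripper is mounted at the origin on a cart in front of the work surface, level with it; the furniture and walls round the work are solid. World frame = base frame: x ahead of the robot, y to its left, z up, the work surface at z = 0. Lengths are in mm, angles in degrees, forces in N, time in s.
With the tool pointing down it reaches from about 300 to 850 mm from the base axis. Payload 4.2 kg.
Tool frame: the origin (TCP) lies on the centre line of the jaws, within the pads' length; the fingertips stand 14 mm ahead of it and the grasp point (between the pads) lies 5 mm behind it; z points along the fingers, y is the line along which they close (so a half turn about z gives the same grasp; the last joint's range is limited). The gripper opens to 91 mm and grips with 3 to 60 N. Pads are 32 mm wide; open, the fingers measure 118 mm over their backs; the gripper's body (76 mm by 178 mm) begins 60 mm behind the grasp point.
Start: joints at [61.879, 18.312, 89.639, -0, 72.044, -1.146], TCP at [260.824, 512.457, 227.976] pointing down, gripper open.
Joint ranges: [-177.97, 177.97], [-48.28, 115.42], [12.27, 149.76], [-77.06, 257.06], [2.81, 150.46], [-146.56, 146.56]. Speed limits (degrees/s): [147.25, 147.25, 180, 180, 180, 180].

## Interface

Orientations are given as [roll, pitch, yaw] about the fixed x, y, z axes, in that order (R = Rz(yaw) Ry(pitch) Rx(roll)).
In Python, from workcell import env gives the robot as it stands.
- The arm moves only by the tool arm_command, never from a script. Its argument "motion" is a list of rows, each an object with "offset": the shift along the tool's x, y, z in m, a list of three; "spin": the turn about the tool's z in rad. In form: [{"offset": [tx, ty, tz], "spin": spin}, ...]. A call has 1 to 5 rows; each row shifts and turns the commanded pose from where the row before left it, along the tool's axes as they then stand; what a row does not reach is not made up. A row lasts 1/8 s, in which the tool goes at most 62.5 mm and 10.7 degrees, less where a joint would pass 70% of its speed; a pose out of reach is approached as far as the arm can. A call with a gripper value outside its range is refused whole. "jaw" is the finger opening in m, from 0 to 0.0912, set as the call begins (left out, the last holds). The fingers move at their own pace and stop on an object; "newtons" is the grip in N (left out, the last holds). Time passes only in rows, so rows that do not move let the fingers close. It gives the time, the measured TCP pose, the force, the opening and the grip force at its end, in the units of the state.
- env.state(): the state, without advancing time (a new reading comes with each control period).
- env.grab_frame(name): name is "side" or "top"; returns (picture, depth): 420x560x3 uint8, blue, green, red; 420x560 float32, mm along the optical axis (not along the pixel's ray), 0 where there is no reading.
- env.camera_model(name): a dict with "fx", "fy", "cx", "cy" (pixels), "eye" and "rotation" of the camera in the world. Camera axes: x right, y down, z forward; pixel columns grow to the right and rows downward; lengths in mm; the calibration is good to about 2 mm. A picture is of the moment at which its call begins. camera_model takes no time and is no camera call.
- env.job_done(): hands the job in; it is judged then, once.
Trained networks look in the newest picture that a camera, given by its name, has taken for a name from the list of things; names that differ only in an ending like _2 or _b are one class to them, and where a whole thing is asked for, a point or a joint stands for the part that bears it (a point fixed in the world has none). Each returns a list of dicts, best first, with "score" (0 to 1); they miss things now and then, are a little off and sometimes report something else, mostly with a low value. They report only what shows in the picture. A call takes as long as a camera call. They do not tell look-alikes from the thing itself.
- env.boxes_of(camera, target): "bbox" ([left, top, right, bottom] in pixels, round what is visible of it).
- env.pinpoint(camera, target): "location" ([column, row] in pixels: a listed point, or the origin of a listed thing).
The state is a dict: "time_s": time; "qpos": joint angles; "qvel": joint speeds; "effort": joint torques, N m; "ee_pos": TCP position; "ee_rot": TCP orientation; "force": force on the tool from outside, world axes, zero at the start; "torque": the same for the moment, N m; "gripper_width": finger opening in mm; "gripper_force": force on a finger pad.
Only numpy, scipy, OpenCV 4.12 (cv2) and the standard library are available. Lean on these libraries where they do the work, as an engineer would, in place of code of your own. Each camera call takes 0.05 s, during which the arm holds its last target. There are 200 camera calls.

## Task

Set up the distance-sensor rail: pull up the black spring-plunger knob on the orange sled, slide the sled along its tube to the hole marked by the yellow tab and let the pin drop fully home in that hole. Then stand the glue stick, which serves as the echo target, upright on the floor of the sled's cup and let go of it. Leave everything else where it stands.

Things in the scene. Friction and masses are not known exactly. Their poses are not given: they have to be found in the camera images.
- rail: grey base plate 265x115x8 mm fixed to the table (x -150..115, y -45..70 mm), with a square steel tube 26x26 mm along its x axis, tube top 47 mm above the table, between two blue end blocks (54 mm high, x = +-90..110 mm). Five 13 mm holes in the tube's top at x = -50, -25, 0, 25, 50 mm. Origin: on the table under the middle hole; z up. A sensor on a post, 82 mm high, at x = -150..-120, y = 30..75 mm
- sled (a joint): position of the orange sled along the rail's +x, m; 0 at the middle hole where it starts locked, limits +-0.06; about 1.2 N friction once the pin is out. The sled is a square sleeve 50 mm long and 42 mm wide round the tube, top 55 mm above the table, with a steel boss of 20 mm diameter up to 65 mm
- plunger (a joint): lift of the spring plunger, m; 0 = pin fully home, 11 mm deep in its hole; the round-nosed 10 mm pin is clear of the tube from 0.011 on; end stop at 0.018. The spring pushes it down with 4 N at 0 and 7.6 N at the stop, so it drops as soon as it is let go; over no hole it rests on the tube at 0.011
- knob_top (a point): centre of the top of the plunger's black knob, an upright cylinder of 22 mm diameter and 26 mm height with a red ring. With the pin home its top is 97 mm and its underside 71 mm above the table, 6 mm over the boss. It rises with the plunger and travels with the sled
- pin_axis (a point): point on the pin's axis at the height of the tube's top (47 mm above the table); travels with the sled. To the left of rail and glue stick stands a black printer (world x 0.27..0.66, y -0.18..0.27 m, 0.16 m high, a remote on its lid up to 0.18 m)
- cup_floor (a point): centre of the inner floor of the sled's open round cup, 52 mm to the rail's +y side of the pin axis, 18 mm above the table; inner diameter 34 mm, wall 3 mm, rim 45 mm above the table. Its axes are those of the rail; travels with the sled
- tab_yellow_mark (a point): centre, at the height of the tube's top, of the hole that the yellow tab marks. The small upright yellow tab (flag 16x8 mm on a stem, its top 58 mm above the table) stands on the base plate 36 mm to the rail's -y side of it. Red, green and white tabs of the same shape mark three other holes; the tabs change places, none is at the middle hole
- glue_stick: glue stick standing upright on the table, white with a blue band, cylinder of 28 mm diameter and 96 mm height; about 30 to 50 g. Origin: centre of its underside, z up; its x axis points to the oil bottle beside it, and the mug stands on its -x side, so its +-y sides are free
- oil_bottle: standing dropper bottle, white and yellow with a red tip, 37 mm diameter, 113 mm high, about 50 mm from the glue stick's axis; origin under its centre. To be left alone
- mug: white mug with a dark band, 92x127x95 mm, its rim about 20 mm from the glue stick's side, handle pointing away from it; origin under its middle. To be left alone
- multimeter: yellow and black pocket multimeter lying beside the rail, 138x72x44 mm, origin under its centre. To be left alone
- nozzle_tin: round grey tin, 66 mm diameter, 23 mm high, beside the rail; origin under its centre. To be left alone
- printed_gear: flat yellow gear, 51 mm diameter, 10 mm high, beside the rail; origin under its centre. To be left alone
Not all that is in view belongs to the job. What is shaped like the glue_stick but pink or purple is not meant.

How it is judged:
By the outcome, as a careful person would: the job done as asked, in the order asked, and still so for the second after the job is handed in, with the robot touching nothing.
It also fails if it takes over 54 s, if anything falls off the work surface, if the arm or the gripper's body presses on something with over 40 N, if the wrist force passes 120 N, or if a joint passes its speed limit or range.

## Working session

There is one attempt and no reset: what is moved stays moved. The work goes in short steps, Python scripts to look and compute and a tool call to move; the robot and the scene stay as the last step left them, time stands still between calls to the robot, and variables do not carry over. Pictures are saved under pics/ and viewed, at most 10 in all, crops included, and the job is handed in when it is done.

Besides the shell and the picture viewer there is one more tool, called after "Call:" as a command line: name --argument value ..., lists and objects as JSON in quotes. arm_command: Moves the arm, as the interface text tells. Its arguments: {"type":"object","properties":{"motion":{"type":"array"},"jaw":{"type":"number"},"newtons":{"type":"number"}},"required":["motion"]}

```bash
mkdir -p pics; ls; cat > h.py <<'E'
import numpy as np, cv2
from workcell import env
def ray(cam,px):
    m=env.camera_model(cam);R=np.array(m['rotation']);e=np.array(m['eye'])
    return e,R@np.array([(px[0]-m['cx'])/m['fx'],(px[1]-m['cy'])/m['fy'],1.])
def atz(cam,px,z):
    e,d=ray(cam,px);return e+d*(z-e[2])/d[2]
def proj(cam,p):
    m=env.camera_model(cam);R=np.array(m['rotation']);c=R.T@(np.array(p,float)-np.array(m['eye']))
    return np.array([m['fx']*c[0]/c[2]+m['cx'],m['fy']*c[1]/c[2]+m['cy'],c[2]])
E
python3 - <<'E'
from h import *
np.set_printoptions(precision=1,suppress=True)
for c in ('top','side'):
    m=env.camera_model(c);print(c,m)
    p,d=env.grab_frame(c);cv2.imwrite(f'pics/{c}0.png',p)
s=env.state();print(s)
Z=dict(knob_top=97,pin_axis=47,cup_floor=18,tab_yellow_mark=47,glue_stick=0,oil_bottle=0,mug=0,rail=0)
for c in ('top','side'):
    for n,z in Z.items():
        for r in env.pinpoint(c,n)[:3]:
            print(c,n,round(r['score'],2),np.array(r['location']),atz(c,r['location'],z))
E
```

```text
pics
top {'fx': 545.9490370805843, 'fy': 545.9490370805843, 'cx': 286.26259579765104, 'cy': 207.45480213144938, 'eye': array([ 371.5, -390. ,  997.3]), 'rotation': array([-173.4,    1. ,  -88.3])}
side {'fx': 510.2626093895556, 'fy': 510.2626093895556, 'cx': 273.6622497617594, 'cy': 205.84532930532072, 'eye': array([  498.8, -1035.9,   599.2]), 'rotation': array([-128.9,    1.1,    1.2])}
{'time_s': 0.1, 'qpos': array([61.9, 18.3, 89.7, -0. , 72. , -1.1]), 'qvel': array([-0.1, -0.1, -0.1,  0. ,  0.1,  0.1]), 'effort': array([ -0. , -41.3, -23.3,   0.1,   0. ,  -0. ]), 'ee_pos': array([260.6, 512.1, 227.2]), 'ee_rot': array([-179.9,    0. ,  153. ]), 'force': array([ 0.3, -0.6, -0.5]), 'torque': array([-0.,  0., -0.]), 'gripper_force': 0.0, 'gripper_width': 91.11196143644646}Traceback (most recent call last):
  File "<stdin>", line 11, in <module>
  File "h.py", line 7, in atz
    e,d=ray(cam,px);return e+d*(z-e[2])/d[2]
                                        ~^^^
IndexError: invalid index to scalar variable.
```

```bash
cat > h.py <<'E'
import numpy as np, cv2
from scipy.spatial.transform import Rotation as Ro
from workcell import env
np.set_printoptions(precision=1,suppress=True)
def cam_(cam):
    m=env.camera_model(cam);return m,Ro.from_euler('xyz',m['rotation'],degrees=True).as_matrix(),np.array(m['eye'])
def atz(cam,px,z):
    m,R,e=cam_(cam);d=R@np.array([(px[0]-m['cx'])/m['fx'],(px[1]-m['cy'])/m['fy'],1.])
    return e+d*(z-e[2])/d[2]
def proj(cam,p):
    m,R,e=cam_(cam);c=R.T@(np.array(p,float)-e)
    return np.array([m['fx']*c[0]/c[2]+m['cx'],m['fy']*c[1]/c[2]+m['cy'],c[2]])
def look(names,cams=('top','side')):
    for c in cams:
        for n,z in names.items():
            for r in env.pinpoint(c,n)[:3]:
                print(c,n,round(r['score'],2),np.array(r['location']),atz(c,r['location'],z))
E
python3 - <<'E'
from h import *
look(dict(knob_top=97,pin_axis=47,cup_floor=18,tab_yellow_mark=47,glue_stick=0,oil_bottle=0,mug=0,rail=0))
E
```

```text
top knob_top 0.46 [263.9 158.8] [ 555.8 -331.2   97. ]
top pin_axis 0.96 [267.7 167.5] [ 550.5 -335.2   47. ]
top cup_floor 0.76 [262.6 200.2] [ 495.7 -326.3   18. ]
top tab_yellow_mark 0.6 [292.6 172.1] [ 543.5 -379.4   47. ]
top glue_stick 0.83 [260.1 257.1] [ 393.4 -324.2    0. ]
top glue_stick 0.71 [232.8 306.3] [ 303.6 -278.     0. ]
top glue_stick 0.59 [264.2 311.1] [ 296.8 -335.     0. ]
top mug 0.58 [311.3 254.5] [ 400.9 -417.2    0. ]
top rail 0.78 [268.1 172.2] [ 550.6 -333.5    0. ]
side knob_top 0.74 [318.  178.1] [ 548.4 -340.7   97. ]
side pin_axis 0.63 [318.5 199.5] [ 551.3 -335.2   47. ]
side cup_floor 0.96 [289.4 211.5] [ 500.5 -332.8   18. ]
side tab_yellow_mark 0.56 [374.8 228.2] [ 639.  -410.8   47. ]
side tab_yellow_mark 0.44 [260.8 310.1] [ 460.5 -580.6   47. ]
side glue_stick 0.94 [170.7 269.3] [ 306.9 -458.2    0. ]
side glue_stick 0.87 [184.5 200.9] [ 301.2 -278.8    0. ]
side glue_stick 0.65 [175.6 221.3] [ 294.4 -338.3    0. ]
side mug 0.72 [289.6 210. ] [ 501.  -306.7    0. ]
side rail 0.57 [318.1 221.8] [ 552.  -340.2    0. ]
```

View pics/top0.png

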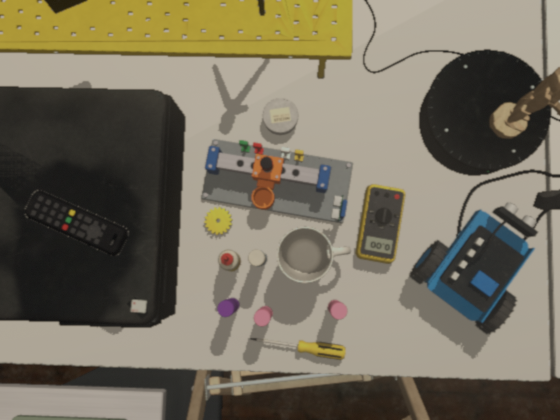

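View pics/side0.png

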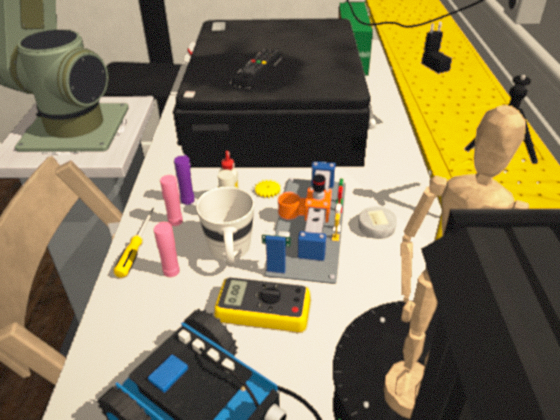

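The top view shows the rail with its +x pointing left in the picture (sensor at the right end, ~(340,207)). The knob is at (266,162) and the cup at (263,198). The tabs are green (244,145), red (258,147), white (285,153) and yellow (299,156), so yellow marks x=-50. The glue stick's top is at (257,257), between the bottle (229,259) and the mug (306,255).

```bash
cat > m.py <<'E'
from h import *
from scipy.optimize import least_squares
p=cv2.imread('pics/top0.png');hsv=cv2.cvtColor(p,cv2.COLOR_BGR2HSV)
pts=[];
for n,c,rx in (('g',(244,145),50),('r',(258,147),25),('y',(299,156),-50)):
    x,y=c;w=hsv[y-9:y+9,x-9:x+9].astype(int)
    hue={'g':60,'r':0,'y':25}[n];dh=np.abs((w[...,0]-hue+90)%180-90)
    m=(dh<14)&(w[...,1]>120)&(w[...,2]>70);v,u=np.nonzero(m)
    q=(u.mean()+x-9,v.mean()+y-9);P=atz('top',q,52);pts.append((rx,-36,P));print(n,m.sum(),q,P)
# blue end blocks
m=cv2.inRange(hsv,(100,100,40),(130,255,255));nn,l,st,ce=cv2.connectedComponentsWithStats(m)
for i in range(1,nn):
    if st[i,4]>40 and 190<ce[i,0]<360 and 130<ce[i,1]<220: print('blue',st[i],ce[i],atz('top',ce[i],50))
m=cv2.inRange(hsv,(3,140,80),(14,255,255));nn,l,st,ce=cv2.connectedComponentsWithStats(m)
for i in range(1,nn):
    if st[i,4]>40: print('or',st[i],ce[i],atz('top',ce[i],45))
cv2.imwrite('pics/crop.png',cv2.resize(p[125:285,190:360],None,fx=4.7,fy=3.75*1.0 if 0 else 3.75,interpolation=cv2.INTER_CUBIC))
E
python3 m.py
```

```text
g 0 (np.float64(nan), np.float64(nan)) [nan nan nan]
r 99 (np.float64(258.1818181818182), np.float64(149.26262626262627)) [ 581.8 -317.5   52. ]
y 78 (np.float64(298.55128205128204), np.float64(154.94871794871796)) [ 573.5 -389.1   52. ]
blue [206 147  13  23 157] [212.1 158.1] [ 564.2 -236.3   50. ]
blue [317 165  13  24 162] [323.2 177. ] [ 535.6 -433.4   50. ]
blue [341 201   5  16  48] [343.  208.2] [ 481.5 -469.1   50. ]
or [ 252  152   31   57 1016] [265.1 181.8] [ 525.3 -331.4   45. ]
or [222 254  11  11  91] [226.6 258.8] [ 387.8 -269.    45. ]m.py:9: RuntimeWarning: Mean of empty slice.
  q=(u.mean()+x-9,v.mean()+y-9);P=atz('top',q,52);pts.append((rx,-36,P));print(n,m.sum(),q,P)
  ret = ret.dtype.type(ret / rcount)
```

```bash
python3 - <<'E'
import cv2
p=cv2.imread('pics/top0.png');cv2.imwrite('pics/crop1.png',cv2.resize(p[130:275,195:355],None,fx=4,fy=4,interpolation=cv2.INTER_CUBIC))
E
```

```text
(no output)
```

View pics/crop1.png

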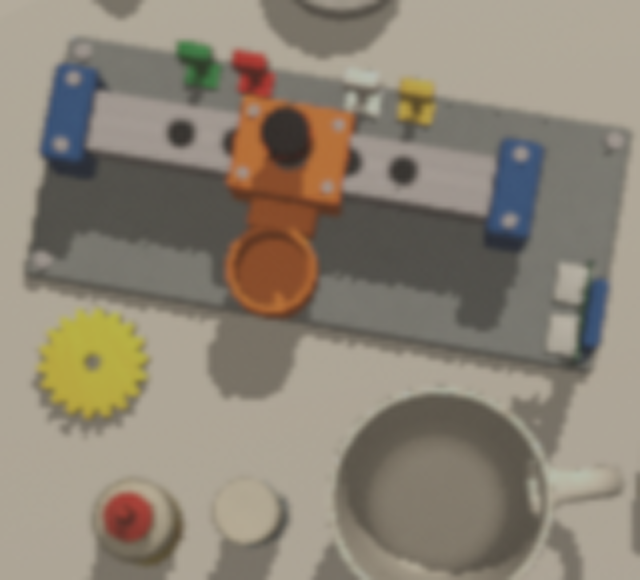

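The picture confirms the order along the rail: yellow is the rightmost hole, x=-50. The end blocks give a rail yaw of 81.7° and an origin at (550,-335). Next I measure the glue stick and its neighbours, then set off over the printer.

```bash
cat >> h.py <<'E'
def off(tgt,yaw=None):
    s=env.state();p=np.array(s['ee_pos']);R=Ro.from_euler('xyz',s['ee_rot'],degrees=True).as_matrix()
    print('t',round(s['time_s'],2),'pos',p,'rot',np.array(s['ee_rot']),'F',np.array(s['force']),'w',round(s['gripper_width'],1),round(s['gripper_force'],1))
    print('tool offset mm',R.T@(np.array(tgt)-p), 'spin', None if yaw is None else np.radians((s['ee_rot'][2]-yaw+180)%360-180).round(3))
E
python3 - <<'E'
from h import *
c=lambda u,v:(u/4+195-.4,v/4+130-.4)
print('glue',atz('top',c(247,511),96));print('bottle',atz('top',c(132,518),80),'red',atz('top',c(128,517),110));print('mug',atz('top',c(442,492),95))
print('cup rim',atz('top',c(272,271),45),'knob',atz('top',c(285,128),97))
p,d=env.grab_frame('top');
m,R,e=cam_('top')
for q in ((256,257),(265,160),(263,198)):
    z=d[q[1],q[0]];print(q,z,e+R@np.array([(q[0]-m['cx'])/m['fx']*z,(q[1]-m['cy'])/m['fy']*z,z]))
E
```

```text
glue [ 390.7 -324.4   96. ]
bottle [ 386.7 -275.1   80. ] red [ 386.6 -277.2  110. ]
mug [ 400.9 -404.4   95. ]
cup rim [ 497.3 -327.9   45. ] knob [ 551.1 -334.6   97. ]
(256, 257) 896.4888 [ 391.2 -323.9   98.4]
(265, 160) 919.29956 [ 554.4 -332.9   93.9]
(263, 198) 987.9804 [ 499.7 -326.9   18.7]
```

Call:
arm_command --motion '[{"offset": [0,0,0],"spin": -0.163},{"offset": [0,0,0],"spin": -0.163},{"offset": [-0.025,-0.05,0],"spin": 0},{"offset": [-0.025,-0.05,0],"spin": 0},{"offset": [-0.025,-0.05,0],"spin": 0}]' --jaw 0.06 --newtons 25

```text
time_s: 1.62
ee_pos: [313.7, 351.7, 228.0]
ee_rot: [180.0, 0.0, 171.8]
force: [1.1, 0.3, 0.7]
gripper_width: 59.9
gripper_force: 0.0
```

Call:
arm_command --motion '[{"offset": [-0.0256,-0.0496,0],"spin": 0},{"offset": [-0.0256,-0.0496,0],"spin": 0},{"offset": [-0.0256,-0.0496,0],"spin": 0},{"offset": [-0.0256,-0.0496,0],"spin": 0},{"offset": [-0.0256,-0.0496,0],"spin": 0}]'

```text
time_s: 2.25
ee_pos: [404.8, 87.7, 228.3]
ee_rot: [180.0, 0.1, 171.7]
force: [1.2, 0.5, 0.3]
gripper_width: 60.3
gripper_force: 0.0
```

Call:
arm_command --motion '[{"offset": [-0.0256,-0.0496,0],"spin": 0},{"offset": [-0.0256,-0.0496,0],"spin": 0},{"offset": [-0.0256,-0.0496,0],"spin": 0},{"offset": [-0.0256,-0.0496,0],"spin": 0},{"offset": [-0.0256,-0.0496,0],"spin": 0}]'

```text
time_s: 2.88
ee_pos: [495.6, -176.4, 228.1]
ee_rot: [180.0, 0.0, 171.7]
force: [0.8, 0.5, 0.0]
gripper_width: 60.0
gripper_force: 0.0
```

Call:
arm_command --motion '[{"offset": [-0.0256,-0.0496,0],"spin": 0},{"offset": [-0.0256,-0.0496,0.02],"spin": 0},{"offset": [-0.0256,-0.0496,0.025],"spin": 0},{"offset": [0,0,0.03],"spin": 0},{"offset": [0,0,0],"spin": 0}]'

```text
time_s: 3.5
ee_pos: [548.1, -332.4, 150.0]
ee_rot: [179.8, -0.3, 171.7]
force: [-0.2, 0.0, 0.4]
gripper_width: 60.0
gripper_force: 0.0
```

```bash
python3 - <<'E'
from h import *
off((550.5,-334.8,89),171.7)
p,_=env.grab_frame('side');cv2.imwrite('pics/s1.png',cv2.resize(p[120:280,230:390],None,fx=3.7,fy=3.7,interpolation=cv2.INTER_CUBIC))
E
```

```text
t 3.5 pos [ 548.1 -332.4  150. ] rot [179.8  -0.3 171.7] F [-0.2  0.   0.4] w 60.0 0.0
tool offset mm [-3.1 -2.2 61. ] spin -0.001
```

View pics/s1.png

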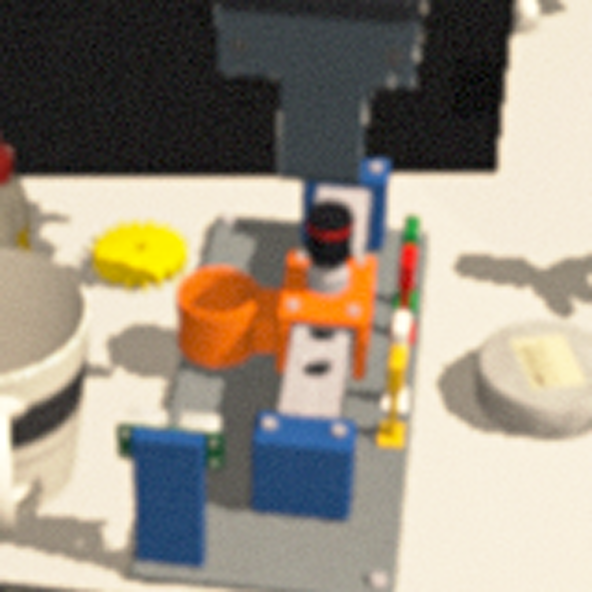

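The side view shows the gripper in line above the knob (fingers at column ~322, knob at ~330). The remaining offset matches the measurement, so I descend and grip.

Call:
arm_command --motion '[{"offset": [-0.003,-0.002,0.02],"spin": 0},{"offset": [0,0,0.02],"spin": 0},{"offset": [0,0,0.015],"spin": 0},{"offset": [0,0,0.006],"spin": 0},{"offset": [0,0,0],"spin": 0}]'

```text
time_s: 4.18
ee_pos: [552.6, -335.2, 92.4]
ee_rot: [-180.0, 0.0, 171.7]
force: [0.0, -0.1, -0.9]
gripper_width: 59.8
gripper_force: 0.0
```

Call:
arm_command --motion '[{"offset": [0,0,0],"spin": 0},{"offset": [0,0,0],"spin": 0},{"offset": [0,0,0],"spin": 0},{"offset": [0,0,0],"spin": 0}]' --jaw 0.012 --newtons 30

```text
time_s: 4.68
ee_pos: [552.4, -335.3, 92.1]
ee_rot: [-180.0, 0.0, 171.7]
force: [0.3, -0.7, 0.4]
gripper_width: 23.0
gripper_force: 1.0
```

Call:
arm_command --motion '[{"offset": [0,0,0.003],"spin": 0},{"offset": [0,0,0.001],"spin": 0},{"offset": [0,0,0],"spin": 0}]' --jaw 0.03

```text
time_s: 5.05
ee_pos: [552.2, -335.2, 87.7]
ee_rot: [180.0, -0.0, 171.7]
force: [0.1, -0.3, 0.1]
gripper_width: 30.2
gripper_force: 0.0
```

Call:
arm_command --motion '[{"offset": [0,0,0],"spin": 0},{"offset": [0,0,0],"spin": 0},{"offset": [0,0,0],"spin": 0},{"offset": [0,0,0],"spin": 0},{"offset": [0,0,0],"spin": 0}]' --jaw 0.012 --newtons 30

```text
time_s: 5.68
ee_pos: [552.4, -335.3, 87.9]
ee_rot: [180.0, 0.0, 171.7]
force: [0.7, -0.3, -0.3]
gripper_width: 21.3
gripper_force: 30.0
```

Call:
arm_command --motion '[{"offset": [0,0,-0.005],"spin": 0},{"offset": [0,0,-0.005],"spin": 0},{"offset": [0,0,-0.005],"spin": 0},{"offset": [0,0,0],"spin": 0}]'

```text
time_s: 6.18
ee_pos: [552.3, -335.2, 102.9]
ee_rot: [180.0, -0.0, 171.7]
force: [1.2, -1.0, -7.4]
gripper_width: 20.8
gripper_force: 30.0
```

Call:
arm_command --motion '[{"offset": [0,-0.012,0],"spin": 0},{"offset": [0,-0.014,0],"spin": 0},{"offset": [0,-0.014,0],"spin": 0},{"offset": [0,-0.01,0],"spin": 0},{"offset": [0,0,0],"spin": 0}]'

```text
time_s: 6.8
ee_pos: [544.8, -386.5, 102.8]
ee_rot: [-179.9, 0.0, 171.6]
force: [1.8, -1.6, -7.6]
gripper_width: 20.9
gripper_force: 30.0
```

```bash
python3 - <<'E'
from h import *
off((545.1,-384.7,103),171.7)
p,_=env.grab_frame('top');cv2.imwrite('pics/t2.png',cv2.resize(p[120:280,220:380],None,fx=3.7,fy=3.7,interpolation=cv2.INTER_CUBIC))
look(dict(cup_floor=18,tab_yellow_mark=47,pin_axis=47))
E
```

```text
t 6.8 pos [ 544.8 -386.5  102.8] rot [-179.9    0.   171.6] F [ 1.8 -1.6 -7.6] w 20.9 30.0
tool offset mm [ 0.   1.8 -0.2] spin -0.001
top cup_floor 0.63 [289.1 202. ] [ 493.8 -374.3   18. ]
side cup_floor 0.62 [286.7 211.1] [ 495.7 -331.6   18. ]
side tab_yellow_mark 0.45 [230.3 251.7] [ 408.4 -465.6   47. ]
side pin_axis 0.66 [315.5 201.6] [ 545.8 -341.    47. ]
```

Call:
arm_command --motion '[{"offset": [0,0.001,0],"spin": 0},{"offset": [0,0,0],"spin": 0}]'

```text
time_s: 7.4
ee_pos: [545.3, -383.5, 102.9]
ee_rot: [180.0, -0.0, 171.7]
force: [1.5, -0.7, -7.1]
gripper_width: 21.2
gripper_force: 30.0
```

Call:
arm_command --motion '[{"offset": [0,-0.0012,0],"spin": 0},{"offset": [0,0,0],"spin": 0},{"offset": [0,0,0.003],"spin": 0},{"offset": [0,0,0.003],"spin": 0},{"offset": [0,0,0],"spin": 0}]'

```text
time_s: 8.02
ee_pos: [545.1, -384.9, 96.7]
ee_rot: [180.0, -0.0, 171.7]
force: [1.7, 1.9, -6.3]
gripper_width: 21.3
gripper_force: 30.0
```

Call:
arm_command --motion '[{"offset": [0,0,0.003],"spin": 0},{"offset": [0,0,0],"spin": 0}]'

```text
time_s: 8.28
ee_pos: [545.1, -385.0, 93.8]
ee_rot: [180.0, 0.0, 171.7]
force: [1.1, 0.6, -5.2]
gripper_width: 21.0
gripper_force: 30.0
```

The force follows the spring law, so the pin is in the hole. I lower it the rest of the way and release.

Call:
arm_command --motion '[{"offset": [0,0,0.003],"spin": 0},{"offset": [0,0,0.0025],"spin": 0},{"offset": [0,0,0],"spin": 0}]'

```text
time_s: 8.65
ee_pos: [545.1, -385.1, 88.3]
ee_rot: [-180.0, 0.0, 171.7]
force: [1.2, 0.7, -3.5]
gripper_width: 21.4
gripper_force: 30.0
```

Call:
arm_command --motion '[{"offset": [0,0,0],"spin": 0},{"offset": [0,0,0],"spin": 0},{"offset": [0,0,0],"spin": 0}]' --jaw 0.05

```text
time_s: 9.02
ee_pos: [545.3, -385.3, 89.1]
ee_rot: [-180.0, 0.1, 171.7]
force: [-1.2, 0.8, -0.2]
gripper_width: 48.0
gripper_force: 0.0
```

Call:
arm_command --motion '[{"offset": [0,0,-0.02],"spin": 0},{"offset": [0,0,-0.04],"spin": 0},{"offset": [0.02,0.01,-0.045],"spin": 0.18},{"offset": [0.03,0,0],"spin": 0.18},{"offset": [0.04,0,0],"spin": 0.18}]'

```text
time_s: 9.65
ee_pos: [463.0, -343.5, 194.4]
ee_rot: [-180.0, 0.2, 140.4]
force: [0.2, 0.3, 0.0]
gripper_width: 49.8
gripper_force: 0.0
```

```bash
python3 - <<'E'
from h import *
off((391,-324,180),93)
for c in('top','side'):
    p,_=env.grab_frame(c);cv2.imwrite(f'pics/{c}3.png',p)
look(dict(knob_top=97,cup_floor=18,pin_axis=47,tab_yellow_mark=47,glue_stick=0))
a=cv2.imread('pics/top3.png')[130:290,210:370];b=cv2.imread('pics/side3.png')[130:290,230:390]
cv2.imwrite('pics/c3.png',np.hstack([cv2.resize(i,None,fx=2.5,fy=2.5,interpolation=cv2.INTER_CUBIC) for i in(a,b)]))
E
```

```text
t 9.65 pos [ 463.  -343.5  194.4] rot [-180.     0.2  140.4] F [0.2 0.3 0. ] w 49.8 0.0
tool offset mm [ 68.  -30.8  14.3] spin 0.828
top pin_axis 0.31 [379.  226.2] [ 452.  -532.4   47. ]
top glue_stick 0.82 [233.1 307.6] [ 301.3 -278.7    0. ]
top glue_stick 0.79 [337. 308.] [ 306.4 -465.8    0. ]
top glue_stick 0.65 [261.6 257.6] [ 392.6 -327.     0. ]
side knob_top 0.6 [315.2 195.1] [ 541.8 -387.2   97. ]
side cup_floor 0.76 [284.9 229.7] [ 492.7 -381.7   18. ]
side pin_axis 0.68 [318.5 221.5] [ 548.5 -394.    47. ]
side pin_axis 0.62 [314.4 216.3] [ 542.3 -380.6   47. ]
side pin_axis 0.48 [378.6 226.7] [ 645.6 -407.2   47. ]
side glue_stick 0.83 [175.9 225.3] [ 296.8 -349.3    0. ]
side glue_stick 0.81 [169.3 271.1] [ 305.3 -462.2    0. ]
side glue_stick 0.63 [186.  201.3] [ 304.3 -280.     0. ]
```

View pics/c3.png

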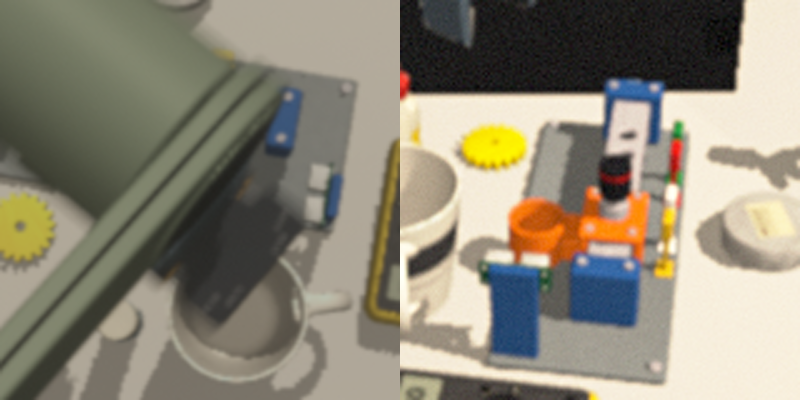

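The right half (side view) shows the sled next to the yellow tab with the knob down at about pixel (316,196), roughly (543,-386), close to the expected (543,-384.5). The left half (top view) is blocked by the arm. Now to the glue stick.

Call:
arm_command --motion '[{"offset": [0,0,0],"spin": 0.166},{"offset": [0,0,0],"spin": 0.166},{"offset": [0,0,0],"spin": 0.166},{"offset": [0,0,0],"spin": 0.166},{"offset": [0,0,0],"spin": 0.164}]'

```text
time_s: 10.88
ee_pos: [463.5, -343.3, 193.2]
ee_rot: [-180.0, -0.0, 93.0]
force: [0.2, 0.1, -0.7]
gripper_width: 50.0
gripper_force: 0.0
```

Call:
arm_command --motion '[{"offset": [0.011,-0.035,0],"spin": 0},{"offset": [0.011,-0.035,0],"spin": 0},{"offset": [0,0,0],"spin": 0},{"offset": [0,0,0],"spin": 0}]'

```text
time_s: 11.38
ee_pos: [393.0, -325.9, 193.7]
ee_rot: [179.9, 0.0, 93.3]
force: [1.0, 0.7, 0.8]
gripper_width: 49.9
gripper_force: 0.0
```

```bash
python3 - <<'E'
from h import *
off((391,-324.3,65),93)
E
```

```text
t 11.38 pos [ 393.  -325.9  193.7] rot [179.9   0.   93.3] F [1.  0.7 0.8] w 49.9 0.0
tool offset mm [  1.8  -2.1 128.7] spin 0.006
```

Call:
arm_command --motion '[{"offset": [0.0015,-0.0015,0.04],"spin": 0},{"offset": [0,0,0.04],"spin": 0},{"offset": [0,0,0],"spin": 0}]'

```text
time_s: 11.75
ee_pos: [390.0, -322.9, 110.9]
ee_rot: [-179.7, -0.3, 93.4]
force: [0.8, 0.6, -1.3]
gripper_width: 50.2
gripper_force: 0.0
```

```bash
python3 - <<'E'
from h import *
off((391,-324.3,65),93)
p,_=env.grab_frame('side');cv2.imwrite('pics/s4.png',cv2.resize(p[120:280,140:340],None,fx=3.5,fy=3.5,interpolation=cv2.INTER_CUBIC))
E
```

```text
t 11.75 pos [ 390.  -322.9  110.9] rot [-179.7   -0.3   93.4] F [ 0.8  0.6 -1.3] w 50.2 0.0
tool offset mm [-1.7  1.1 45.9] spin 0.006
```

View pics/s4.png

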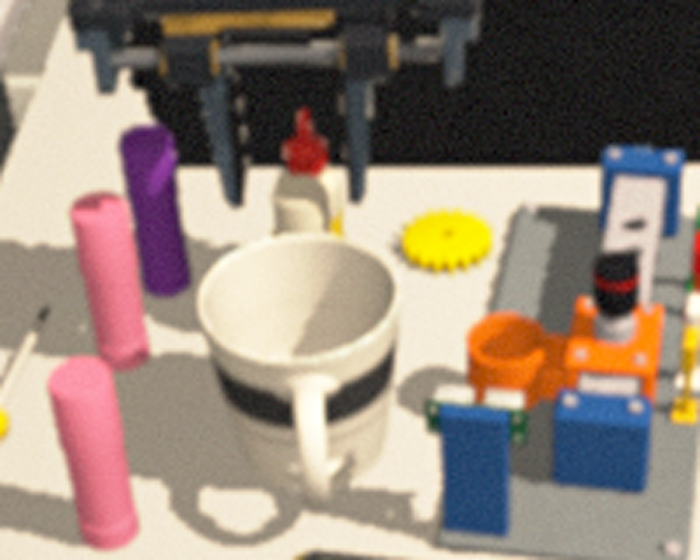

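Side view: the fingers at columns ~240 and ~355 straddle the white stick's top at (300,205), which stands in front of the bottle. They are centred, so I descend and grip.

Call:
arm_command --motion '[{"offset": [-0.0007,0.0007,0.02],"spin": 0},{"offset": [0,0,0.018],"spin": 0},{"offset": [0,0,0.008],"spin": 0},{"offset": [0,0,0],"spin": 0},{"offset": [0,0,0],"spin": 0}]'

```text
time_s: 12.42
ee_pos: [392.1, -325.2, 68.4]
ee_rot: [179.9, 0.1, 93.3]
force: [-0.0, 0.6, 0.1]
gripper_width: 49.6
gripper_force: 0.0
```

Call:
arm_command --motion '[{"offset": [0,0,0],"spin": 0},{"offset": [0,0,0],"spin": 0},{"offset": [0,0,0],"spin": 0},{"offset": [0,0,0],"spin": 0},{"offset": [0,0,0],"spin": 0}]' --jaw 0.015 --newtons 12

```text
time_s: 13.05
ee_pos: [391.4, -324.7, 67.6]
ee_rot: [180.0, 0.0, 93.3]
force: [-1.0, 0.7, 2.9]
gripper_width: 27.7
gripper_force: 12.0
```

Call:
arm_command --motion '[{"offset": [0,0,-0.015],"spin": 0},{"offset": [0,0,-0.03],"spin": 0},{"offset": [0,0,-0.04],"spin": 0},{"offset": [0,0,-0.03],"spin": 0},{"offset": [0,0,0],"spin": 0}]'

```text
time_s: 13.68
ee_pos: [392.5, -325.6, 185.3]
ee_rot: [179.7, 0.2, 93.3]
force: [0.3, 0.6, -1.6]
gripper_width: 28.0
gripper_force: 12.0
```

Call:
arm_command --motion '[{"offset": [0,0,0],"spin": -0.171},{"offset": [0,0,0],"spin": -0.171},{"offset": [0,0,0],"spin": -0.171},{"offset": [0,0,0],"spin": -0.171},{"offset": [0,0,0],"spin": -0.171}]'

```text
time_s: 14.3
ee_pos: [390.6, -324.0, 181.1]
ee_rot: [180.0, -0.2, 142.6]
force: [-0.3, -0.1, -0.6]
gripper_width: 27.3
gripper_force: 12.0
```

Call:
arm_command --motion '[{"offset": [0,0,0],"spin": -0.171},{"offset": [0,0,0],"spin": -0.171},{"offset": [0,0,0],"spin": -0.171},{"offset": [0,0,0],"spin": 0}]'

```text
time_s: 14.8
ee_pos: [390.8, -324.1, 181.4]
ee_rot: [179.9, -0.1, 171.6]
force: [-0.3, 0.5, -0.5]
gripper_width: 27.5
gripper_force: 12.0
```

```bash
python3 - <<'E'
from h import *
off((491.3,-377,178),171.7)
E
```

```text
t 14.8 pos [ 390.8 -324.1  181.4] rot [179.9  -0.1 171.6] F [-0.3  0.5 -0.5] w 27.5 12.0
tool offset mm [-107.2  -37.6    3.1] spin -0.002
```

Call:
arm_command --motion '[{"offset": [-0.027,-0.0095,0],"spin": 0},{"offset": [-0.03,-0.0105,0],"spin": 0},{"offset": [-0.03,-0.0105,0],"spin": 0},{"offset": [-0.02,-0.007,0.02],"spin": 0},{"offset": [0,0,0.025],"spin": 0}]'

```text
time_s: 15.42
ee_pos: [493.2, -377.8, 136.2]
ee_rot: [-180.0, 0.1, 171.5]
force: [-0.4, 0.8, -0.7]
gripper_width: 27.6
gripper_force: 12.0
```

Call:
arm_command --motion '[{"offset": [0,0,0],"spin": 0},{"offset": [0,0,0],"spin": 0},{"offset": [0,0,0],"spin": 0}]'

```text
time_s: 15.8
ee_pos: [492.1, -377.5, 138.7]
ee_rot: [-179.9, 0.1, 171.7]
force: [-0.9, 0.1, -0.4]
gripper_width: 27.3
gripper_force: 12.0
```

```bash
python3 - <<'E'
from h import *
off((491.3,-377,86),171.7)
p,_=env.grab_frame('side');cv2.imwrite('pics/side5.png',p)
cv2.imwrite('pics/s5.png',cv2.resize(p[130:280,230:370],None,fx=4,fy=4,interpolation=cv2.INTER_CUBIC))
for n,z in(('glue_stick',67),('cup_floor',18)):
    print([(b['score'],np.array(b['bbox'])) for b in env.boxes_of('side',n)[:4]])
look(dict(glue_stick=67,cup_floor=18,knob_top=97,pin_axis=47),('side',))
q=env.state()['ee_pos'];print('expected stick bottom/axis',[proj('side',(q[0],q[1],q[2]-67.6+h))[:2] for h in(0,20,60)],'cup rim c',proj('side',(491.3,-377,45)),'floor',proj('side',(491.3,-377,18)))
E
```

```text
t 15.8 pos [ 492.1 -377.5  138.7] rot [-179.9    0.1  171.7] F [-0.9  0.1 -0.4] w 27.3 12.0
tool offset mm [ 1.   0.4 52.7] spin -0.001
[(0.96, array([172.5, 157.7, 194.6, 207.8])), (0.82, array([154.1, 222.3, 180.9, 276.8])), (0.68, array([357.2, 206.3, 395.8, 236.2])), (0.56, array([273.6, 184.2, 293. , 212. ]))]
[(0.77, array([272.5, 191.2, 330.1, 236.2])), (0.58, array([359.6, 208. , 396. , 238.2])), (0.31, array([309.6, 189.3, 322.7, 213.2]))]
side glue_stick 0.96 [186.8 200. ] [ 326.8 -361.    67. ]
side glue_stick 0.95 [170.9 269.9] [ 328.9 -524.    67. ]
side glue_stick 0.76 [177.9 220.4] [ 320.6 -414.1   67. ]
side cup_floor 0.81 [286.7 228.4] [ 495.7 -378.3   18. ]
side knob_top 0.78 [313.8 195.5] [ 539.5 -388.2   97. ]
side pin_axis 0.78 [315.4 217. ] [ 543.9 -382.4   47. ]
expected stick bottom/axis [array([284.2, 204.3]), array([284.1, 194.8]), array([283.9, 174.8])] cup rim c [284.  215.9 860.6] floor [284.1 227.9 877.6]
```

View pics/s5.png

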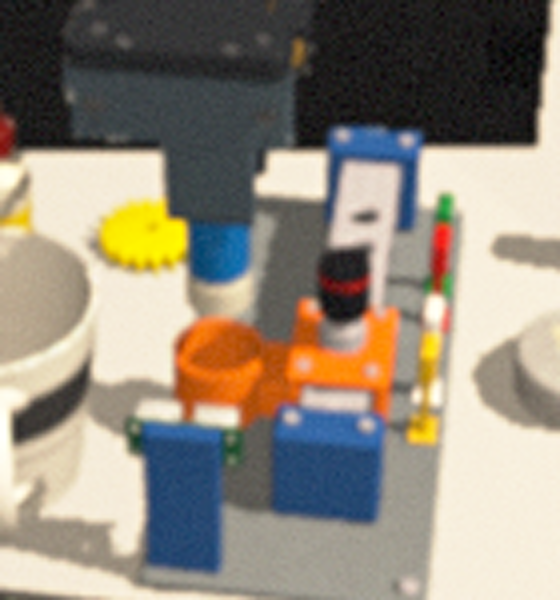

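Side view: the stick hangs over the cup. The stick spans crop columns 189–253 and the rim 175–264. I refine the sideways offset with a colour segmentation.

```bash
python3 - <<'E'
from h import *
p=cv2.imread('pics/side5.png');h=cv2.cvtColor(p,cv2.COLOR_BGR2HSV)
bl=cv2.inRange(h,(95,110,60),(125,255,255));og=cv2.inRange(h,(3,140,90),(16,255,255))
for r in range(186,200,2):
    x=np.nonzero(bl[r,270:300])[0]+270;print('b',r,x.min() if len(x) else 0,x.max() if len(x) else 0,end=' | ')
print()
for r in range(208,232,2):
    x=np.nonzero(og[r,265:297])[0]+265;print('o',r,x.min() if len(x) else 0,x.max() if len(x) else 0,end=' | ')
print()
g=p[201:206,272:300].astype(int).sum(2);print(g)
q=env.state()['ee_pos']
for R,c,z in((14,q,90),(20,(491.3,-377),45),(20,(491.3,-377),30)):
    print([proj('side',(c[0]+s*R,c[1],z))[:2] for s in(-1,1)])
E
```

```text
b 186 278 291 | b 188 278 291 | b 190 278 291 | b 192 278 291 | b 194 278 291 | b 196 278 291 | b 198 279 289 | 
o 208 0 0 | o 210 279 288 | o 212 277 293 | o 214 275 294 | o 216 274 296 | o 218 274 296 | o 220 274 296 | o 222 274 296 | o 224 274 296 | o 226 274 296 | o 228 274 296 | o 230 275 296 | 
[[706 703 702 678 558 427 395 426 439 429 436 460 476 509 533 576 615 659
  670 645 595 508 417 328 278 280 268 270]
 [698 704 709 684 567 415 391 429 464 495 525 557 563 587 625 637 655 660
  656 630 579 499 421 327 280 267 275 264]
 [703 703 709 689 568 427 386 399 440 476 515 542 558 597 613 627 640 630
  634 623 567 495 396 302 278 281 268 262]
 [702 705 703 680 591 455 379 394 425 440 455 479 517 557 583 599 610 629
  624 621 579 494 368 296 272 282 286 272]
 [706 699 708 692 603 487 387 397 405 425 445 473 507 526 574 592 603 617
  614 605 546 460 338 288 278 262 259 264]]
[array([275.5, 194.8]), array([292.7, 194.8])]
[array([272.1, 215.9]), array([295.9, 215.9])]
[array([272.3, 222.6]), array([295.8, 222.6])]
```

The stick and cup centres agree within 0.5 mm: both sit at column ~285, and their along-rail coordinates match to 0.2 mm. I lower straight down.

Call:
arm_command --motion '[{"offset": [0,0,0.015],"spin": 0},{"offset": [0,0,0.008],"spin": 0},{"offset": [0,0,0.005],"spin": 0},{"offset": [0,0,0.005],"spin": 0},{"offset": [0,0,0],"spin": 0}]'

```text
time_s: 16.77
ee_pos: [491.7, -377.0, 104.0]
ee_rot: [180.0, -0.0, 171.7]
force: [0.2, 0.1, -0.4]
gripper_width: 28.2
gripper_force: 12.0
```

Call:
arm_command --motion '[{"offset": [0,0,0.006],"spin": 0},{"offset": [0,0,0.006],"spin": 0},{"offset": [0,0,0],"spin": 0}]'

```text
time_s: 17.15
ee_pos: [491.4, -376.8, 91.7]
ee_rot: [180.0, -0.1, 171.7]
force: [0.7, -0.7, -0.5]
gripper_width: 28.1
gripper_force: 12.0
```

Call:
arm_command --motion '[{"offset": [0,0,0.003],"spin": 0},{"offset": [0,0,0.002],"spin": 0},{"offset": [0,0,0],"spin": 0}]'

```text
time_s: 17.52
ee_pos: [491.7, -377.1, 87.3]
ee_rot: [180.0, -0.0, 171.7]
force: [0.8, 0.5, -1.2]
gripper_width: 27.9
gripper_force: 12.0
```

Call:
arm_command --motion '[{"offset": [0,0,0.0015],"spin": 0},{"offset": [0,0,0],"spin": 0}]'

```text
time_s: 17.77
ee_pos: [491.8, -377.1, 85.8]
ee_rot: [180.0, -0.0, 171.7]
force: [0.1, 0.1, -0.5]
gripper_width: 27.5
gripper_force: 12.0
```

Call:
arm_command --motion '[{"offset": [0,0,0.001],"spin": 0},{"offset": [0,0,0],"spin": 0}]'

```text
time_s: 18.02
ee_pos: [491.9, -377.2, 85.6]
ee_rot: [-180.0, 0.0, 171.7]
force: [-0.1, 0.9, 4.7]
gripper_width: 27.9
gripper_force: 12.0
```

The stick touches the cup floor at 4.7 N, at the expected height. I release it and rise.

Call:
arm_command --motion '[{"offset": [0,0,0],"spin": 0},{"offset": [0,0,0],"spin": 0},{"offset": [0,0,0],"spin": 0}]' --jaw 0.05

```text
time_s: 18.4
ee_pos: [491.7, -377.1, 84.6]
ee_rot: [180.0, -0.0, 171.7]
force: [0.1, 0.7, -0.4]
gripper_width: 49.5
gripper_force: 0.0
```

Call:
arm_command --motion '[{"offset": [0,0,-0.01],"spin": 0},{"offset": [0,0,-0.02],"spin": 0},{"offset": [0,0,-0.04],"spin": 0},{"offset": [0,0,-0.04],"spin": 0},{"offset": [0,0,0],"spin": 0}]'

```text
time_s: 19.02
ee_pos: [493.5, -378.5, 199.5]
ee_rot: [-179.7, 0.4, 171.7]
force: [1.0, -0.1, -0.4]
gripper_width: 50.0
gripper_force: 0.0
```

Call:
arm_command --motion '[{"offset": [0.04,0.03,0],"spin": 0},{"offset": [0.04,0.04,0],"spin": 0},{"offset": [0.04,0.04,0],"spin": 0},{"offset": [0.04,0.03,0],"spin": 0},{"offset": [0,0,0],"spin": 0}]'

```text
time_s: 19.65
ee_pos: [350.5, -212.9, 194.3]
ee_rot: [179.9, -0.2, 171.8]
force: [0.9, 0.3, 0.6]
gripper_width: 50.2
gripper_force: 0.0
```

```bash
python3 - <<'E'
from h import *
off((491,-377,200))
for c in('top','side'):
    p,_=env.grab_frame(c);cv2.imwrite(f'pics/{c}6.png',p)
look(dict(knob_top=97,pin_axis=47,cup_floor=18,glue_stick=18),('side','top'))
a=cv2.imread('pics/top6.png')[130:290,200:360];b=cv2.imread('pics/side6.png')[130:290,210:370]
cv2.imwrite('pics/c6.png',np.hstack([cv2.resize(i,None,fx=2.5,fy=2.5,interpolation=cv2.INTER_CUBIC) for i in(a,b)]))
E
```

```text
t 19.65 pos [ 350.5 -212.9  194.3] rot [179.9  -0.2 171.8] F [0.9 0.3 0.6] w 50.2 0.0
tool offset mm [-162.5 -142.3   -6.4] spin None
side knob_top 0.73 [314.9 193.9] [ 541.4 -384.    97. ]
side pin_axis 0.94 [312.9 216.9] [ 539.7 -382.2   47. ]
side cup_floor 0.94 [284.8 228.2] [ 492.5 -377.8   18. ]
side glue_stick 0.82 [170.  272.6] [ 312.8 -482.7   18. ]
side glue_stick 0.77 [175.1 221.9] [ 299.9 -360.8   18. ]
side glue_stick 0.71 [183.7 199.2] [ 304.8 -296.4   18. ]
top knob_top 0.65 [292.5 163.7] [ 548.7 -379.4   97. ]
top knob_top 0.48 [230.3 260.1] [ 385.  -281.7   97. ]
top knob_top 0.24 [295.  170.1] [ 537.9 -383.9   97. ]
top pin_axis 0.72 [293.9 172.9] [ 542.1 -381.7   47. ]
top cup_floor 0.64 [286.1 205.8] [ 486.7 -369.1   18. ]
top cup_floor 0.18 [293.  163.4] [ 564.8 -379.4   18. ]
top glue_stick 0.85 [288.1 200.1] [ 497.2 -372.4   18. ]
top glue_stick 0.77 [232.8 306.4] [ 304.6 -280.    18. ]
top glue_stick 0.67 [263.8 314.8] [ 291.7 -335.5   18. ]
```

View pics/c6.png

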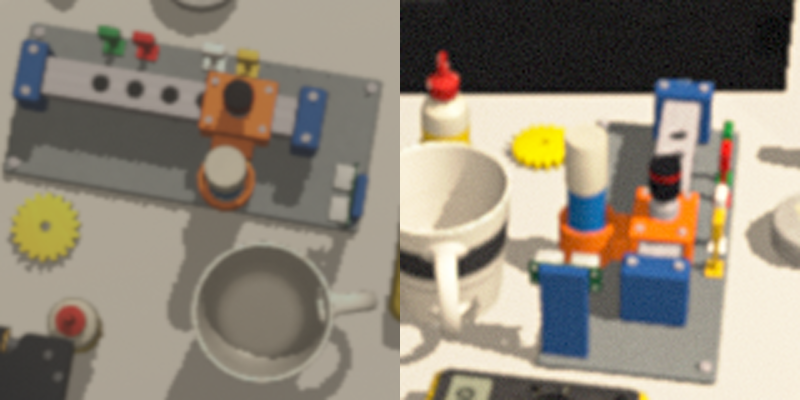

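```bash
python3 - <<'E'
from h import *
p,d=env.grab_frame('top');m,R,e=cam_('top')
for q in((295,168),(295,166),(296,169),(290,198)):
    z=float(np.median(d[q[1]-1:q[1]+2,q[0]-1:q[0]+2]));print(q,e+R@np.array([(q[0]-m['cx'])/m['fx']*z,(q[1]-m['cy'])/m['fy']*z,z]))
E
```

```text
(295, 168) [ 541.5 -383.8   96.9]
(295, 166) [ 544.8 -383.7   97.4]
(296, 169) [ 539.9 -385.5   96.6]
(290, 198) [ 488.5 -377.1  112.8]
```

The final views show the stick upright in the cup at (489,-377) with its top at 113 mm. The knob top is at 97 mm at (543,-384), so the pin is home in the hole at the yellow tab. The mug, bottle and gear are where they were, and the gripper is clear.

```bash
python3 -c "
from workcell import env
print(env.job_done())"
```

```text
the job is handed in; nothing more can be done
None
```

The job is handed in at about 20 s of the allowed 54 s: the sled is pinned fully home in the hole at the yellow tab, and the glue stick stands upright and released in the sled's cup. The mug, bottle and gear show no movement in the last pictures.

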